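# Inspect a clock back plate and hover it over its movement

### The arm

A 6-joint arm with a two-finger parallel gripper is mounted at the origin on the work surface. World frame = base frame: x ahead of the robot, y to its left, z up, the work surface at z = 0. Lengths are in mm, angles in degrees, forces in N, time in s.
With the tool pointing down it reaches from about 350 to 850 mm from the base axis. Payload 8.1 kg.
Tool frame: the origin (TCP) lies at the very end of the fingers, on their centre line; the grasp point (between the pads) lies 19 mm behind it; z points along the fingers, y is the line along which they close (so a half turn about z gives the same grasp; the last joint's range is limited). The gripper opens to 85 mm and grips with 20 to 120 N. Pads are 22 mm wide; open, the fingers measure 114 mm over their backs; the gripper's body (76 mm by 85 mm) begins 54 mm behind the grasp point. The pads swing forward as they close: fully open they stand 13 mm farther back than shut.
Start: joints at [58.591, 7.471, 85.268, -0, 87.261, -4.893], TCP at [267.854, 536.898, 231.292] pointing down, gripper open.
Joint ranges: [-169.43, 169.43], [-51.17, 129.36], [1.28, 143.12], [-76.62, 256.62], [0, 156.53], [-152.29, 152.29]. Speed limits (degrees/s): [136.94, 136.94, 159.86, 180, 180, 180].

### API

Orientations are given as [roll, pitch, yaw] about the fixed x, y, z axes, in that order (R = Rz(yaw) Ry(pitch) Rx(roll)).
In Python, from bench import sense, eyes, job, models gives the robot as it stands. The module is installed in compiled form; this text tells all that it offers.
- The arm moves only by the tool apply_moves, never from a script. Its argument "rows" is a list of rows, each a list of 6 numbers: the shift along the tool's x, y, z in mm, then the turn, a rotation vector about the tool's x, y, z in rad. In form: [[dx, dy, dz, rx, ry, rz], ...]. A call has exactly 5 rows; each row shifts and turns the commanded pose from where the row before left it, along the tool's axes as they then stand; what a row does not reach is not made up. A row lasts 1/8 s, in which the tool goes at most 62.5 mm and 10.7 degrees, less where a joint would pass 70% of its speed; a pose out of reach is approached as far as the arm can. A call is refused whole if a number of a shift passes 62.5 or a number of a turn 0.188, either way. A call with a gripper value outside its range is refused whole. "fingers" is the finger opening in mm, from 0 to 85.4, set as the call begins (left out, the last holds). The fingers move at their own pace and stop on an object; "grip_force" is the grip in N (left out, the last holds). Time passes only in rows, so rows that do not move let the fingers close, or fill a call up. It gives the time, the measured TCP pose, the force, the opening and the grip force at its end, in the units of the state.
- sense(): the state, without advancing time (a new reading comes with each control period).
- eyes.snapshot(name): name is "scene" or "side" or "wrist"; returns (picture, depth): 480x640x3 uint8, red, green, blue; 480x640 float32, mm along the optical axis (not along the pixel's ray), 0 where there is no reading.
- eyes.get_calibration(name): a dict with "intrinsics" (3x3 intrinsics, pixels), "R" (3x3) and "t" (3): a world point X has camera coordinates R X + t; the wrist camera has in their place "mount" (4x4, takes a point from camera to tool coordinates, whose origin is the TCP and whose axes are the flange's). Camera axes: x right, y down, z forward; pixel columns grow to the right and rows downward; lengths in mm; the calibration is good to about 2 mm. A picture is of the moment at which its call begins: read the wrist's pose just before it. get_calibration takes no time and is no camera call.
- job.hand_in(): hands the job in; it is judged then, once.
Trained networks look in the newest picture that a camera, given by its name, has taken for a name from the list of things; names that differ only in an ending like _2 or _b are one class to them, and where a whole thing is asked for, a point or a joint stands for the part that bears it (a point fixed in the world has none). Each returns a list of dicts, best first, with "confidence" (0 to 1); they miss things now and then, are a little off and sometimes report something else, mostly with a low value. They report only what shows in the picture. A call takes as long as a camera call. They do not tell look-alikes from the thing itself.
- models.boxes_of(name, camera): "xyz" ([x, y, z] in mm, in world coordinates, good to about 4 mm: the middle of the surface that is visible of it).
- models.cut_out(name, camera): "pixels" (480x640 bool, what is visible of it).
- models.place_of(name, camera): "xyz" ([x, y, z] in mm, in world coordinates, good to about 4 mm: a listed point, or the origin of a listed thing).
The state is a dict: "time": time; "joint_pos": joint angles; "qd": joint speeds; "joint_efforts": joint torques, N m; "tool_pos": TCP position; "tcp_rot": TCP orientation; "ft_force": force on the tool from outside, world axes, zero at the start; "wrist_torque": the same for the moment, N m; "finger_gap": finger opening in mm; "grip_force": force on a finger pad.
Only numpy, scipy, OpenCV 4.12 (cv2) and the standard library are available. Lean on these libraries where they do the work, as an engineer would, in place of code of your own. Each camera call takes 0.05 s, during which the arm holds its last target. There are 200 camera calls.

### The job

Pick up the brass cover plate with three holes by its grip block and hold it level and still, centred over the small round inspection mirror at the height of the pointer, for about two seconds. Then carry it over the open clock movement and finish holding it there, level and still, about 10 mm above the three steel pillars with each of its holes lined up over its pillar's threaded hole, never touching the movement with it. Do not put it down or let go: the program ends while the robot holds the plate hovering; leave the four-hole plate, screwdriver, loupe, glass dome and mirror stand undisturbed.

Things in the scene. Friction and masses are not known exactly. Their poses are not given: they have to be found in the camera images.
- cover: the loose brass cover plate with THREE holes (one at one end, two at the other): sheet 110 x 80 x 4 mm, about 0.5 kg, lying flat on the bench. Origin at the centre of its underside; x along the 110 mm length towards the single-hole end, y along the width, z up. In its middle stands a solid brass grip block 40 mm long (along x), 14 mm thick (along y), from 4 to 44 mm above the underside; the centre of mass is near the middle.
- cover_grip (a point): point inside the cover's grip block to grasp at, on the plate's centre line, 26 mm above its underside (22 mm above the sheet's top face); axes as the cover's
- cover_hole0 (a point): centre of the cover's 9 mm through hole 0 at its underside, x +43, y 0 (the single one) mm from the cover's origin
- cover_hole1 (a point): centre of the cover's 9 mm through hole 1 at its underside, x -43, y +28 mm from the cover's origin
- cover_hole2 (a point): centre of the cover's 9 mm through hole 2 at its underside, x -43, y -28 mm from the cover's origin
- movement: open clock movement, fixed: wooden holder 136 x 106 x 15 mm with a brass plate, wheels, a spring barrel and three upright steel pillars 16 mm in diameter whose flat tops, each with a 7 mm dark threaded hole in its middle, are its highest points, 60 mm above the bench. Origin at the centre of the holder's underside; x along its length towards the single pillar, z up
- pillar0 (a point): centre of the top of pillar 0, 60 mm above the bench, x +43, y 0 (the single one) mm from the movement's origin; cover hole 0 belongs over it; axes as the movement's
- pillar1 (a point): centre of the top of pillar 1, 60 mm above the bench, x -43, y +28 mm from the movement's origin; cover hole 1 belongs over it; axes as the movement's
- pillar2 (a point): centre of the top of pillar 2, 60 mm above the bench, x -43, y -28 mm from the movement's origin; cover hole 2 belongs over it; axes as the movement's
- stand: fixed inspection stand: dark steel base 180 x 76 x 10 mm with a round mirror at one end and, 120 mm along its x from the mirror's centre, an upright steel post 8 mm thick reaching 162 mm above the bench. Origin under the mirror's centre at bench height; x towards the post
- mirror (a point): centre of the face-up round mirror (60 mm across), 15 mm above the bench
- pointer_tip (a point): tip of the brass pointer that points level from a 20 mm collar on the post towards the space above the mirror, 85 mm horizontally from the mirror's centre; it stands 80 to 140 mm above the bench and marks the height at which the cover's sheet is to be held
- spare: the other loose brass plate, same size and grip block but with FOUR corner holes: not for this movement, leave it alone. Origin at the centre of its underside, x along its length
- driver: small screwdriver, 140 mm long, lying on the bench near the robot; leave it
- loupe: black eye loupe, 34 mm wide, 26 mm high, origin under its centre; leave it
- dome: glass dust dome on a white base, 96 mm wide, 75 mm high, origin under its centre; leave it
Not all that is in view belongs to the job. What is meant by the stand is not purple, and is the larger of those in its own colour. Leave any orange or pink look-alike of the cover alone.

How it is judged:
By the outcome, as a careful person would: the job done as asked, in the order asked, and still so for the second after the job is handed in, while the arm keeps its last pose, push and grip.
It also fails if it takes over 50 s, if anything falls off the work surface, if the arm or the gripper's body presses on something with over 40 N, if the wrist force passes 120 N, or if a joint passes its speed limit or range.

## Working session

There is one attempt and no reset: what is moved stays moved. The work goes in short steps, Python scripts to look and compute and a tool call to move; the robot and the scene stay as the last step left them, time stands still between calls to the robot, and variables do not carry over. Pictures are saved under pics/ and viewed, at most 10 in all, crops included, and the job is handed in when it is done.

Besides the shell and the picture viewer there is one more tool, called after "Request:" in YAML: its name, and indented under it one key for each argument. apply_moves: Moves the arm, as the interface text tells. Its arguments: {"type":"object","properties":{"rows":{"type":"array"},"fingers":{"type":"number"},"grip_force":{"type":"number"}},"required":["rows"]}

```bash
mkdir -p pics
python3 - <<'E'
from bench import sense, eyes, job, models
import cv2,numpy as np
s=sense();print(s['time'],s['tool_pos'],s['tcp_rot'])
for c in ["scene","side"]:
    p,d=eyes.snapshot(c);cv2.imwrite(f"pics/{c}0.png",p[:,:,::-1])
    k=eyes.get_calibration(c);print(c,(-k['R'].T@k['t']).round())
    for n in ["cover","cover_grip","cover_hole0","cover_hole1","cover_hole2","movement","pillar0","pillar1","pillar2","stand","mirror","pointer_tip","spare","dome","loupe"]:
        r=models.place_of(n,c);print(n,[(np.round(q['xyz']).astype(int).tolist(),round(q['confidence'],2)) for q in r[:4]])
print(eyes.get_calibration('wrist'))
E
```

```text
0.0 [267.54944411 536.43891385 230.23433318] [-1.79894273e+02 -9.32121370e-03  1.53485904e+02]
scene [1097.  947.  830.]
cover [([236, -303, 1], 0.98), ([613, -204, -3], 0.95), ([592, -533, 3], 0.77)]
cover_grip [([588, -532, 29], 0.87), ([611, -204, 26], 0.67), ([236, -309, 26], 0.63)]
cover_hole0 [([620, -572, 1], 0.95), ([258, -273, 1], 0.94), ([561, -191, -2], 0.92), ([588, -487, 1], 0.81)]
cover_hole1 [([620, -572, 1], 0.95), ([258, -273, 1], 0.94), ([561, -191, -2], 0.92), ([588, -487, 1], 0.81)]
cover_hole2 [([620, -572, 1], 0.95), ([258, -273, 1], 0.94), ([561, -191, -2], 0.92), ([588, -487, 1], 0.81)]
movement [([487, 253, -1], 0.64)]
pillar0 [([445, 279, 61], 0.9), ([531, 253, 61], 0.88), ([445, 220, 61], 0.65), ([663, 82, 123], 0.52)]
pillar1 [([445, 279, 61], 0.9), ([531, 253, 61], 0.88), ([445, 220, 61], 0.65), ([663, 82, 123], 0.52)]
pillar2 [([445, 279, 61], 0.9), ([531, 253, 61], 0.88), ([445, 220, 61], 0.65), ([663, 82, 123], 0.52)]
stand [([579, 65, 0], 0.95), ([367, -148, -2], 0.92), ([223, 285, 3], 0.58), ([661, 80, 119], 0.58)]
mirror [([225, 292, 16], 0.89), ([5
[... 1073 characters left out ...]
, 117], 0.58), ([427, -140, 51], 0.53), ([312, 293, 80], 0.53)]
spare [([452, -333, 0], 0.76)]
dome [([730, 289, -2], 0.85), ([581, -243, 6], 0.5)]
loupe [([654, -376, -4], 0.69)]
{'intrinsics': array([[386.78445044,   0.        , 323.01322183],
       [  0.        , 386.78445044, 228.94088482],
       [  0.        ,   0.        ,   1.        ]]), 'mount': array([[-1.23694259e-04, -9.58365662e-01, -2.85543768e-01,
         7.35710884e+01],
       [ 9.99999518e-01,  1.59722179e-04, -9.69261047e-04,
        -1.69579364e-02],
       [ 9.74514177e-04, -2.85543750e-01,  9.58365179e-01,
        -1.41936933e+02],
       [ 0.00000000e+00,  0.00000000e+00,  0.00000000e+00,
         1.00000000e+00]])}
```

View pics/scene0.png

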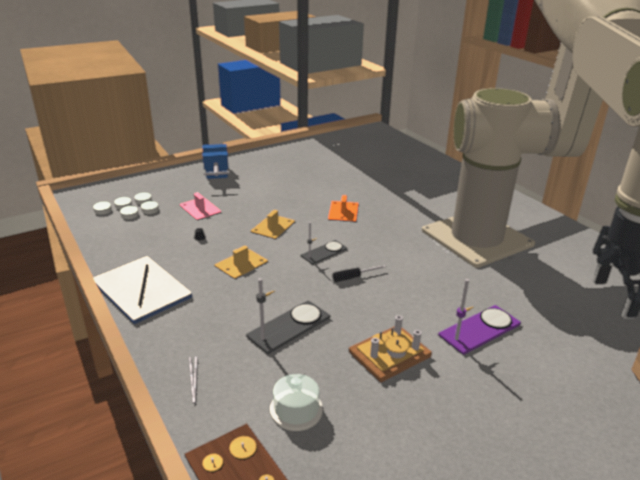

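View pics/side0.png

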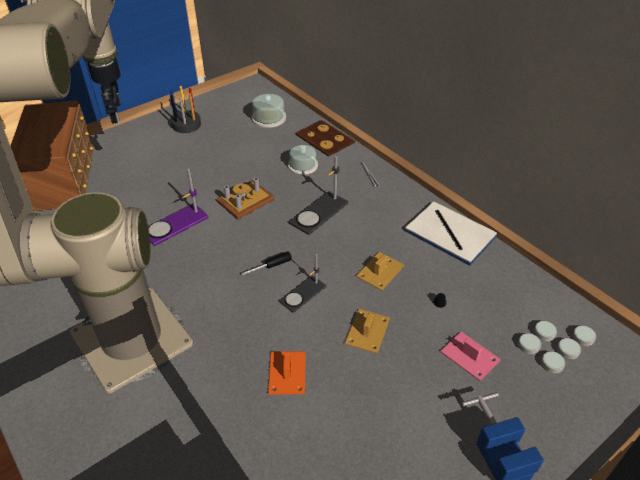

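The scene and side pictures show the brass three-hole plate (scene 241,262; side 381,269) and the other brass plate (273,225; 368,330). The large dark stand is at scene (290,325), and the purple and small stands are decoys. The movement is at scene (390,350). The pillar and hole spacings fit the given sizes. The cover's yaw is about 19°.

```bash
cat > h.py <<'E'
from bench import sense, eyes, job, models
import numpy as np, cv2
from scipy.spatial.transform import Rotation as Ro
def T(s):
    return np.array(s['tool_pos']), Ro.from_euler('xyz',s['tcp_rot'],degrees=True)
def rows(target,yaw,n,prev=None):
    """n rows, straight in world, from measured pose to target xyz, yaw, tool down"""
    s=sense(); p,R=T(s) 
    Rt=Ro.from_euler('xyz',[180,0,yaw],degrees=True)
    w=(R.inv()*Rt).as_rotvec()
    dp=(np.array(target)-p)/n
    print('t',round(s['time'],2),'p',p.round(1),'rot',np.round(s['tcp_rot'],2))
    for i in range(n):
        Ri=R*Ro.from_rotvec(w*i/n)
        print(np.round(np.r_[Ri.inv().apply(dp)],1).tolist()+np.round(w/n,3).tolist())
def wcam(s):
    """camera-to-world 4x4"""
    p,R=T(s);M=np.eye(4);M[:3,:3]=R.as_matrix();M[:3,3]=p
    return M@eyes.get_calibration('wrist')['mount']
def px2w(C,uv,z):
    """pixel to world at height z"""
    K=eyes.get_calibration('wrist')['intrinsics']
    d=C[:3,:3]@np.linalg.solve(K,[uv[0],uv[1],1]);o=C[:3,3]
    return o+d*(z-o[2])/d[2]
E
python3 -c "
from h import *
rows([611,-204,230],18.7,15)"
```

```text
t 1.6 p [267.9 536.9 231.3] rot [180.     0.   153.48]
[-42.5, -34.0, 0.1, 0.0, -0.0, 0.157]
[-47.3, -26.9, 0.1, 0.0, -0.0, 0.157]
[-50.9, -19.2, 0.1, 0.0, -0.0, 0.157]
[-53.3, -11.0, 0.1, 0.0, -0.0, 0.157]
[-54.4, -2.6, 0.1, 0.0, -0.0, 0.157]
[-54.1, 6.0, 0.1, 0.0, -0.0, 0.157]
[-52.5, 14.3, 0.1, 0.0, -0.0, 0.157]
[-49.6, 22.4, 0.1, 0.0, -0.0, 0.157]
[-45.5, 29.8, 0.1, 0.0, -0.0, 0.157]
[-40.3, 36.6, 0.1, 0.0, -0.0, 0.157]
[-34.1, 42.4, 0.1, 0.0, -0.0, 0.157]
[-27.0, 47.2, 0.1, 0.0, -0.0, 0.157]
[-19.3, 50.9, 0.1, 0.0, -0.0, 0.157]
[-11.2, 53.3, 0.1, 0.0, -0.0, 0.157]
[-2.7, 54.4, 0.1, 0.0, -0.0, 0.157]
```

Request:
apply_moves:
  rows:
    - [-42.5,-34,0,0,0,0.157]
    - [-47.3,-26.9,0,0,0,0.157]
    - [-50.9,-19.2,0,0,0,0.157]
    - [-53.3,-11,0,0,0,0.157]
    - [-54.4,-2.6,0,0,0,0.157]
  fingers: 85

```text
time: 2.22
tool_pos: [382.6, 288.4, 231.5]
tcp_rot: [180.0, -0.0, 108.2]
ft_force: [1.5, 0.9, 0.7]
finger_gap: 85.3
grip_force: 0.0
```

Request:
apply_moves:
  rows:
    - [-54.1,6,0,0,0,0.157]
    - [-52.5,14.3,0,0,0,0.157]
    - [-49.6,22.4,0,0,0,0.157]
    - [-45.5,29.8,0,0,0,0.157]
    - [-40.3,36.6,0,0,0,0.157]

```text
time: 2.85
tool_pos: [496.7, 41.1, 231.6]
tcp_rot: [180.0, -0.0, 63.2]
ft_force: [1.2, 1.3, 0.3]
finger_gap: 85.2
grip_force: 0.0
```

Request:
apply_moves:
  rows:
    - [-34.1,42.4,0,0,0,0.157]
    - [-27,47.2,0,0,0,0.157]
    - [-19.3,50.9,0,0,0,0.157]
    - [-11.2,53.3,0,0,0,0.157]
    - [-2.7,54.4,0,0,0,0.157]

```text
time: 3.48
tool_pos: [610.6, -206.1, 231.3]
tcp_rot: [180.0, -0.0, 18.2]
ft_force: [1.1, 0.3, 0.5]
finger_gap: 85.1
grip_force: 0.0
```

Request:
apply_moves:
  rows:
    - [0,0,0,0,0,0]
    - [0,0,0,0,0,0]
    - [0,0,0,0,0,0]
    - [0,0,0,0,0,0]
    - [0,0,0,0,0,0]

```text
time: 4.1
tool_pos: [610.0, -203.6, 231.8]
tcp_rot: [180.0, -0.0, 18.6]
ft_force: [0.5, 0.6, 0.6]
finger_gap: 85.0
grip_force: 0.0
```

Run:
```python
from h import *
s=sense();C=wcam(s);p,d=eyes.snapshot('wrist');cv2.imwrite('pics/w1.png',p[:,:,::-1])
print(s['time'],s['tool_pos'],s['tcp_rot'],s['joint_pos'])
for n in ["cover","cover_grip","cover_hole0"]:
    print(n,[(np.round(q['xyz'],1).tolist(),round(q['confidence'],2)) for q in models.place_of(n,'wrist')])
```

```text
4.1 [ 610.04241221 -203.6061481   231.77172691] [ 1.79975644e+02 -2.77451593e-02  1.86197997e+01] [-2.30231819e+01  1.40715983e+01  7.77908092e+01  2.35498469e-04
  8.81006746e+01  4.83570166e+01]
cover [([592.8, -528.7, -5.0], 0.9), ([606.2, -203.6, -0.5], 0.64)]
cover_grip [([587.4, -528.4, 22.4], 0.71), ([604.2, -204.6, 23.4], 0.55)]
cover_hole0 [([562.9, -194.0, -2.2], 0.96), ([572.6, -242.9, -3.4], 0.94), ([567.9, -573.5, 0.1], 0.88), ([648.5, -194.9, 3.6], 0.79), ([588.6, -486.2, -3.8], 0.79)]
```

View pics/w1.png

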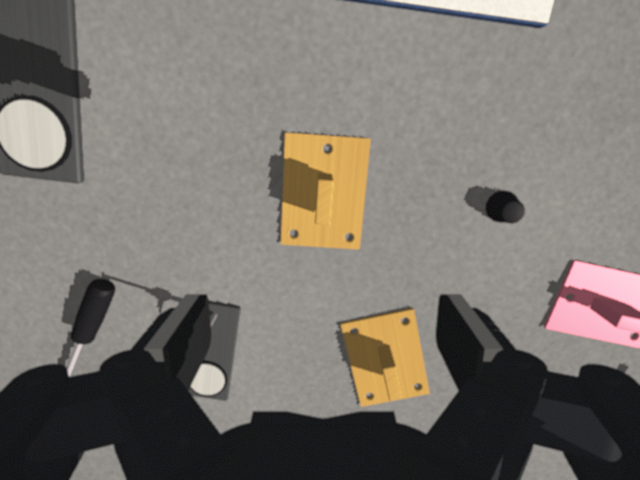

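The wrist picture shows the three-hole cover at its centre, with its single hole at (328,148) and its pair at (294,234) and (350,238). The spare is below at (385,357), with holes at its corners.

```bash
cat >> h.py <<'E'
def dark(p,uv,r=8):
    """sub-pixel centre of the dark blob near uv"""
    g=cv2.cvtColor(p,cv2.COLOR_RGB2GRAY).astype(float);u,v=map(int,uv)
    w=g[v-r:v+r+1,u-r:u+r+1];k=np.clip(np.median(w)*.8-w,0,None)
    y,x=np.mgrid[-r:r+1,-r:r+1];return u+(k*x).sum()/k.sum(),v+(k*y).sum()/k.sum()
def fit(P):
    """plate/movement pose x,y,yaw,residual from the three points' world xy"""
    A=np.array([[43,0],[-43,28],[-43,-28.]]);P=np.array(P)[:,:2]
    a=A-A.mean(0);b=P-P.mean(0);th=np.arctan2((a[:,0]*b[:,1]-a[:,1]*b[:,0]).sum(),(a*b).sum())
    R=np.array([[np.cos(th),-np.sin(th)],[np.sin(th),np.cos(th)]]);t=P.mean(0)-R@A.mean(0)
    return t.round(2),np.degrees(th).round(2),(P-(A@R.T+t)).round(2)
E
python3 - <<'E'
from h import *
p=cv2.imread('pics/w1.png')[:,:,::-1].copy();C=wcam(sense())
uv=[dark(p,q,7) for q in [(328,148),(294,234),(350,238)]];print(np.round(uv,1))
print(fit([px2w(C,q,3) for q in uv]))
x=fit([px2w(C,q,3) for q in uv]);rows([x[0][0],x[0][1],100],x[1],5)
E
```

```text
[[328.6 149. ]
 [294.9 234.2]
 [350.  237.5]]
(array([ 608.14, -206.95]), np.float64(14.77), array([[-0.06, -0.07],
       [ 0.02, -0.24],
       [ 0.05,  0.32]]))
t 4.3 p [ 610.  -204.1  231.4] rot [ 1.7999e+02 -1.0000e-02  1.8570e+01]
[-0.5, 0.4, 26.3, 0.0, -0.0, 0.013]
[-0.5, 0.4, 26.3, 0.0, -0.0, 0.013]
[-0.5, 0.4, 26.3, 0.0, -0.0, 0.013]
[-0.5, 0.4, 26.3, 0.0, -0.0, 0.013]
[-0.5, 0.4, 26.3, 0.0, -0.0, 0.013]
```

Request:
apply_moves:
  rows:
    - [-0.5,0.4,26.3,0,0,0.0132]
    - [-0.5,0.4,26.3,0,0,0.0132]
    - [-0.5,0.4,26.3,0,0,0.0132]
    - [-0.5,0.4,26.3,0,0,0.0132]
    - [-0.5,0.4,26.3,0,0,0.0132]

```text
time: 4.92
tool_pos: [608.1, -207.0, 99.0]
tcp_rot: [180.0, -0.0, 14.7]
ft_force: [-0.2, -0.3, -0.5]
finger_gap: 84.9
grip_force: 0.0
```

Request:
apply_moves:
  rows:
    - [0,0,25,0,0,0]
    - [0,0,25,0,0,0]
    - [0,0,22,0,0,0]
    - [0,0,14,0,0,0]
    - [0,0,5.5,0,0,0]

```text
time: 5.55
tool_pos: [607.8, -206.8, 7.3]
tcp_rot: [-180.0, 0.1, 14.8]
ft_force: [0.0, 0.2, 0.0]
finger_gap: 85.2
grip_force: 0.0
```

Request:
apply_moves:
  rows:
    - [0,0,0,0,0,0]
    - [0,0,0,0,0,0]
    - [0,0,0,0,0,0]
    - [0,0,0,0,0,0]
    - [0,0,0,0,0,0]

```text
time: 6.18
tool_pos: [608.3, -207.0, 8.5]
tcp_rot: [180.0, -0.0, 14.8]
ft_force: [1.2, -0.4, 0.4]
finger_gap: 85.0
grip_force: 0.0
```

Run:
```python
from h import *
rows([608.1,-207,8],14.77,1);print(sense()['ft_force'])
```

```text
t 6.17 p [ 608.3 -207.     8.5] rot [ 1.7999e+02 -1.0000e-02  1.4770e+01]
[-0.2, -0.1, 0.5, 0.0, -0.0, 0.0]
[ 1.19745495 -0.38172221  0.37464358]
```

Request:
apply_moves:
  rows:
    - [0,0,0,0,0,0]
    - [0,0,0,0,0,0]
    - [0,0,0,0,0,0]
    - [0,0,0,0,0,0]
    - [0,0,0,0,0,0]
  fingers: 5
  grip_force: 80

```text
time: 6.8
tool_pos: [608.3, -206.8, 8.5]
tcp_rot: [-180.0, -0.0, 14.8]
ft_force: [-0.6, 1.9, 2.4]
finger_gap: 12.7
grip_force: 78.8
```

Request:
apply_moves:
  rows:
    - [0,0,0,0,0,0]
    - [0,0,0,0,0,0]
    - [0,0,0,0,0,0]
    - [0,0,0,0,0,0]
    - [0,0,0,0,0,0]

```text
time: 7.42
tool_pos: [608.3, -206.9, 8.5]
tcp_rot: [-180.0, -0.0, 14.8]
ft_force: [-1.4, 2.3, 4.8]
finger_gap: 13.0
grip_force: 78.9
```

Run:
```python
from h import *
p=cv2.imread('pics/w1.png')
s=dict(tool_pos=[610,-204,231.5],tcp_rot=[180,0,18.6]);C=wcam(s)
g=p.min(2)[80:190,0:80];_,m=cv2.threshold(g,150,255,0)
c=max(cv2.findContours(m,0,1)[0],key=cv2.contourArea)+[0,80]
e=cv2.fitEllipse(c);print(e,px2w(C,e[0],15).round(1), [px2w(C,q,15).round(1)[:2] for q in [(e[0][0],c[:,0,1].min()),(e[0][0],c[:,0,1].max())]])
rows([577,65,231],14.77,10)
```

```text
((31.179279327392578, 133.5589599609375), (59.115726470947266, 73.09651184082031), 137.7799530029297) [578.1  62.6  15. ] [array([607.2,  65.9]), array([547.7,  59.1])]
t 7.42 p [ 608.3 -206.9    8.5] rot [-1.7999e+02 -1.0000e-02  1.4770e+01]
[3.9, -27.1, -22.3, -0.0, -0.0, 0.0]
[3.9, -27.1, -22.3, -0.0, -0.0, 0.0]
[3.9, -27.1, -22.3, -0.0, -0.0, 0.0]
[3.9, -27.1, -22.3, -0.0, -0.0, 0.0]
[3.9, -27.1, -22.3, -0.0, -0.0, 0.0]
[3.9, -27.1, -22.3, -0.0, -0.0, 0.0]
[3.9, -27.1, -22.3, -0.0, -0.0, 0.0]
[3.9, -27.1, -22.3, -0.0, -0.0, 0.0]
[3.9, -27.1, -22.3, -0.0, -0.0, 0.0]
[3.9, -27.1, -22.3, -0.0, -0.0, 0.0]
```

Request:
apply_moves:
  rows:
    - [0,0,-5,0,0,0]
    - [0,0,-10,0,0,0]
    - [0,0,-25,0,0,0]
    - [0,0,-30,0,0,0]
    - [0,0,-30,0,0,0]

```text
time: 8.05
tool_pos: [607.7, -207.1, 109.0]
tcp_rot: [-180.0, 0.0, 14.8]
ft_force: [-0.0, -0.3, -5.4]
finger_gap: 13.1
grip_force: 78.0
```

Request:
apply_moves:
  rows:
    - [0,0,-30,0,0,0]
    - [0,0,-30,0,0,0]
    - [0,0,-30,0,0,0]
    - [0,0,-20,0,0,0]
    - [0,0,-12,0,0,0]

```text
time: 8.68
tool_pos: [608.3, -207.2, 231.4]
tcp_rot: [180.0, -0.0, 14.8]
ft_force: [0.4, -0.0, -5.4]
finger_gap: 12.8
grip_force: 78.0
```

Request:
apply_moves:
  rows:
    - [2.9,-15,0,0,0,0]
    - [4,-30,0,0,0,0]
    - [5,-35,0,0,0,0]
    - [5,-35,0,0,0,0]
    - [5,-35,0,0,0,0]

```text
time: 9.3
tool_pos: [589.8, -54.1, 228.3]
tcp_rot: [-179.9, 0.2, 14.8]
ft_force: [0.5, 0.1, -5.2]
finger_gap: 13.0
grip_force: 78.4
```

Request:
apply_moves:
  rows:
    - [5,-35,0,0,0,0]
    - [5,-35,0,0,0,0]
    - [4,-30,0,0,0,0]
    - [3.1,-21,0,0,0,0]
    - [0,0,0,0,0,0]

```text
time: 9.93
tool_pos: [576.0, 66.9, 229.3]
tcp_rot: [-180.0, 0.1, 14.9]
ft_force: [0.7, -0.2, -5.5]
finger_gap: 12.7
grip_force: 78.6
```

Run:
```python
from h import *
s=sense();C=wcam(s);p,d=eyes.snapshot('wrist');cv2.imwrite('pics/w2.png',p[:,:,::-1]);np.save('w2d.npy',d);np.save('w2C.npy',C)
print(s['time'],s['tool_pos'],s['tcp_rot'],s['joint_pos'])
for c in ['wrist','scene','side']:
  if c!='wrist': p,d=eyes.snapshot(c)
  for n in ["pointer_tip","mirror","pillar0","cover"]:
    print(c,n,[(np.round(q['xyz'],1).tolist(),round(q['confidence'],2)) for q in models.place_of(n,c)])
```

```text
9.925 [575.98096     66.88307786 229.26718222] [-1.79963149e+02  8.70135761e-02  1.49068011e+01] [1.54786169e+00 4.50702838e+00 8.86508579e+01 1.57721365e-02
 8.69352875e+01 7.66402325e+01]
wrist pointer_tip [([310.7, 294.1, 80.2], 0.65), ([657.9, 81.3, 118.8], 0.61)]
wrist mirror [([577.8, 66.9, 15.3], 0.91), ([367.5, -148.9, 11.8], 0.65)]
wrist pillar0 [([447.6, 279.3, 53.5], 0.97), ([444.4, 221.1, 59.5], 0.68), ([529.7, 255.6, 63.9], 0.57)]
wrist cover [([576.5, 63.5, 218.7], 0.55)]
scene pointer_tip [([306.8, 290.1, 78.7], 0.52), ([660.3, 81.7, 119.0], 0.45)]
scene mirror [([575.5, 68.3, 16.0], 0.92), ([224.0, 289.4, 19.6], 0.84), ([372.8, -146.2, 12.6], 0.65)]
scene pillar0 [([532.6, 250.2, 59.4], 0.98), ([445.5, 218.4, 56.8], 0.92), ([445.4, 279.8, 58.9], 0.56)]
scene cover [([591.7, -531.8, -0.0], 0.98), ([580.0, 67.0, 219.3], 0.72), ([237.5, -304.6, -3.0], 0.59)]
side pointer_tip [([656.3, -377.5, -2.0], 0.5), ([310.7, 294.2, 78.0], 0.45), ([664.0, 77.8, 114.7], 0.41)]
side mirror [([578.4, 61.9, 16.8], 0.78), ([365.4, -148.3, 10.0], 0.75), ([224.9, 285.5, 13.9], 0.69)]
side pillar0 [([444.3, 221.8, 58.4], 0.77), ([535.8, 260.0, 60.2], 0.61), ([443.5, 277.6, 59.3], 0.56)]
side cover [([231.1, -301.7, 3.2], 0.82), ([586.3, -530.2, -0.8], 0.64), ([580.2, 65.7, 223.5], 0.58), ([534.3, 257.1, 59.7], 0.23)]
```

View pics/w2.png

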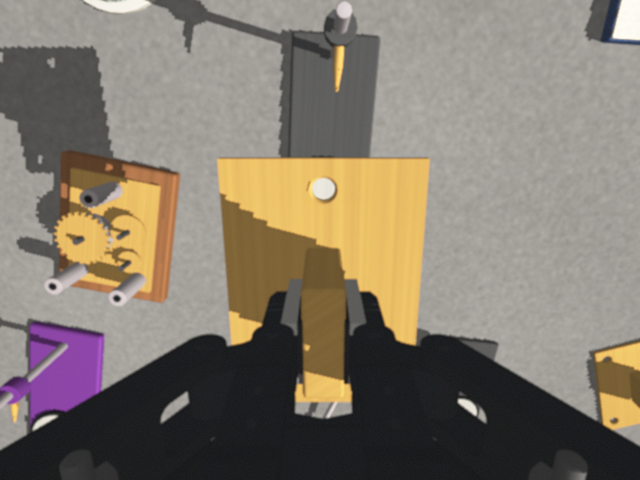

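The wrist view shows the held plate with hole 0 at (323,188) and the pointer tip at (337,91). The pillar holes are at (88,197) for the single one, then (54,286) and (118,297).

Run:
```python
from h import *
p=cv2.imread('pics/w2.png')[:,:,::-1].copy();d=np.load('w2d.npy');C=np.load('w2C.npy')
K=eyes.get_calibration('wrist')['intrinsics']
def w(u,v): return (C@np.r_[d[v,u]*np.linalg.solve(K,[u,v,1]),1])[:3].round(1)
for v in range(52,93,5): print(v,[w(u,v)[2] for u in range(334,344)])
print('tip',w(338,88))
for q in [(300,170),(400,170),(250,330),(400,330),(54,292),(120,302),(92,203),(200,100),(330,130)]: print(q,w(*q))
uv=[dark(p,q,4) for q in [(88,197),(54,286),(118,297)]];print(np.round(uv,1))
print(fit([px2w(C,q,60) for q in uv]))
g=p[175:202,308:338,2];m=(g>140).astype('uint8')
y,x=np.nonzero(m);h=(308+x.mean(),175+y.mean());print(h)
p0,R=T(sense());zt=p0[2]-8.5;print('hole0',px2w(C,h,zt+3), 'expected',p0+R.apply([43,0,0]))
```

```text
52 [np.float64(115.6), np.float64(117.5), np.float64(117.8), np.float64(119.3), np.float64(119.1), np.float64(119.1), np.float64(120.5), np.float64(117.0), np.float64(118.6), np.float64(118.3)]
57 [np.float64(117.0), np.float64(118.2), np.float64(117.9), np.float64(119.2), np.float64(119.8), np.float64(119.1), np.float64(119.1), np.float64(119.2), np.float64(117.4), np.float64(117.0)]
62 [np.float64(117.6), np.float64(117.6), np.float64(118.8), np.float64(119.0), np.float64(118.1), np.float64(118.8), np.float64(118.9), np.float64(117.9), np.float64(117.8), np.float64(117.0)]
67 [np.float64(116.4), np.float64(117.3), np.float64(119.2), np.float64(118.8), np.float64(117.7), np.float64(117.7), np.float64(117.8), np.float64(116.7), np.float64(116.5), np.float64(9.6)]
72 [np.float64(116.9), np.float64(117.2), np.float64(117.8), np.float64(118.2), np.float64(118.1), np.float64(118.0), np.float64(118.3), np.float64(118.0), np.float64(8.3), np.float64(8.9)]
77 [np.float64(115.8), np.float64(116.2), np.float64(116.5), np.float64(118.5), np.float64(118.3), np.float64(117.7), np.float64(117.7),
[... 531 characters left out ...]
oat64(8.8), np.float64(9.3), np.float64(8.4), np.float64(7.4)]
tip [662.3  80.7 115.8]
(300, 170) [623.1  89.  224.1]
(400, 170) [632.9  52.5 224.5]
(250, 330) [551.3  93.2 224.8]
(400, 330) [567.6  31.1 224.5]
(54, 292) [437.1 277.5  58. ]
(120, 302) [442.1 219.9  57.7]
(92, 203) [528.  251.5  59.4]
(200, 100) [ 6.278e+02  1.970e+02 -2.000e-01]
(330, 130) [633.   75.9   9.1]
[[ 87.8 198.8]
 [ 52.2 286.2]
 [116.4 298.1]]
(array([488.07, 252.55]), np.float64(3.07), array([[-0.14,  0.03],
       [ 0.14, -0.12],
       [ 0.  ,  0.08]]))
(np.float64(322.7226277372263), np.float64(188.09002433090023))
hole0 [618.70503631  78.95275406 224.79193789] expected [618.38898856  75.91510449 230.29041863]
```

Run:
```python
from h import *
rows([577,65,124],14.77,1)
```

```text
t 10.68 p [576.8  65.  230.3] rot [-180.      0.     14.76]
[0.2, 0.0, 106.3, -0.0, 0.0, -0.0]
```

Request:
apply_moves:
  rows:
    - [0,0,15,0,0,0]
    - [0,0,25,0,0,0]
    - [0,0,30,0,0,0]
    - [0,0,24,0,0,0]
    - [0,0,12,0,0,0]

```text
time: 11.3
tool_pos: [575.2, 65.0, 121.4]
tcp_rot: [-179.9, 0.2, 14.8]
ft_force: [-0.6, 0.4, -5.3]
finger_gap: 13.1
grip_force: 78.5
```

Request:
apply_moves:
  rows:
    - [0,0,0,0,0,0]
    - [0,0,0,0,0,0]
    - [0,0,0,0,0,0]
    - [0,0,0,0,0,0]
    - [0,0,0,0,0,0]

```text
time: 11.92
tool_pos: [577.0, 65.0, 124.7]
tcp_rot: [180.0, -0.0, 14.8]
ft_force: [0.1, -0.3, -5.4]
finger_gap: 13.0
grip_force: 78.5
```

Run:
```python
from h import *
s=sense();print(s['tool_pos'],s['tcp_rot'])
for c in ['scene','side']:
  p,d=eyes.snapshot(c);cv2.imwrite(f'pics/{c}3.png',cv2.resize((p[260:380,200:360] if c=='scene' else p[140:240,260:393])[:,:,::-1],(640,480),interpolation=2))
  for n in ["pointer_tip","mirror","cover"]:
    print(c,n,[(np.round(q['xyz'],1).tolist(),round(q['confidence'],2)) for q in models.place_of(n,c)])
```

```text
[577.04477144  65.03157206 124.72216654] [ 1.79991403e+02 -3.64722099e-02  1.47720949e+01]
scene pointer_tip [([662.3, 79.5, 118.8], 0.64), ([310.3, 289.0, 78.6], 0.48)]
scene mirror [([224.3, 289.1, 17.2], 0.73), ([579.9, 67.3, 14.4], 0.66), ([372.9, -144.1, 12.4], 0.53)]
scene cover [([592.3, -533.7, 2.8], 0.86), ([579.3, 67.2, 108.8], 0.8), ([236.2, -305.8, -2.7], 0.63), ([489.9, 250.5, -5.2], 0.35)]
side pointer_tip [([309.3, 290.8, 76.9], 0.57), ([424.3, -138.1, 52.5], 0.55), ([659.7, 80.1, 117.7], 0.37)]
side mirror [([364.5, -149.8, 10.0], 0.93), ([577.4, 64.4, 15.8], 0.92), ([227.8, 287.7, 12.2], 0.82), ([577.3, 67.2, 139.7], 0.19)]
side cover [([578.6, 63.3, 117.9], 0.96), ([586.0, -531.8, -3.5], 0.76), ([228.2, -302.4, 4.6], 0.65), ([579.3, 66.8, 17.6], 0.54)]
```

View pics/scene3.png

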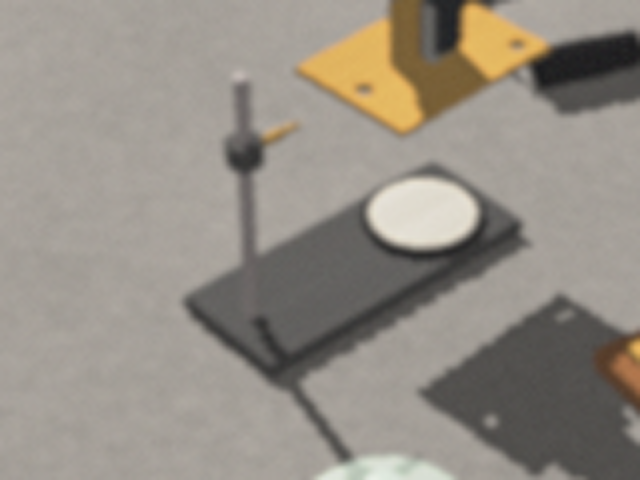

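The plate hangs level over the mirror at the pointer's height, with the mirror at (423,213) in the crop. I hold it there.

Request:
apply_moves:
  rows:
    - [0,0,0,0,0,0]
    - [0,0,0,0,0,0]
    - [0,0,0,0,0,0]
    - [0,0,0,0,0,0]
    - [0,0,0,0,0,0]

```text
time: 12.95
tool_pos: [576.8, 65.0, 124.3]
tcp_rot: [180.0, 0.0, 14.8]
ft_force: [-0.1, -0.4, -5.5]
finger_gap: 13.3
grip_force: 78.5
```

Request:
apply_moves:
  rows:
    - [0,0,0,0,0,0]
    - [0,0,0,0,0,0]
    - [0,0,0,0,0,0]
    - [0,0,0,0,0,0]
    - [0,0,0,0,0,0]

```text
time: 13.58
tool_pos: [576.8, 65.0, 124.3]
tcp_rot: [-180.0, 0.0, 14.8]
ft_force: [0.1, -0.2, -4.1]
finger_gap: 13.3
grip_force: 78.5
```

Request:
apply_moves:
  rows:
    - [0,0,0,0,0,0]
    - [0,0,0,0,0,0]
    - [0,0,0,0,0,0]
    - [0,0,0,0,0,0]
    - [0,0,0,0,0,0]

```text
time: 14.2
tool_pos: [576.8, 65.0, 124.3]
tcp_rot: [-180.0, 0.0, 14.8]
ft_force: [0.5, -0.8, -5.3]
finger_gap: 13.1
grip_force: 78.5
```

Request:
apply_moves:
  rows:
    - [0,0,0,0,0,0]
    - [0,0,0,0,0,0]
    - [0,0,0,0,0,0]
    - [0,0,0,0,0,0]
    - [0,0,0,0,0,0]

```text
time: 14.82
tool_pos: [576.8, 65.1, 124.3]
tcp_rot: [-180.0, -0.0, 14.8]
ft_force: [0.4, -0.4, -5.2]
finger_gap: 12.6
grip_force: 78.5
```

Request:
apply_moves:
  rows:
    - [0,0,-12,0,0,0]
    - [0,0,-25,0,0,0]
    - [0,0,-30,0,0,0]
    - [0,0,-25,0,0,0]
    - [0,0,-13,0,0,0]

```text
time: 15.45
tool_pos: [577.8, 65.1, 232.1]
tcp_rot: [180.0, -0.2, 14.8]
ft_force: [0.1, 0.2, -5.5]
finger_gap: 12.9
grip_force: 78.7
```

Run:
```python
from h import *
rows([540,130,200],3,5)
```

```text
t 15.45 p [577.8  65.1 232.1] rot [179.95  -0.2   14.77]
[-4.0, -14.5, 6.4, 0.0, -0.001, 0.041]
[-4.6, -14.3, 6.4, 0.0, -0.001, 0.041]
[-5.2, -14.1, 6.4, 0.0, -0.001, 0.041]
[-5.8, -13.9, 6.4, 0.0, -0.001, 0.041]
[-6.3, -13.6, 6.4, 0.0, -0.001, 0.041]
```

Request:
apply_moves:
  rows:
    - [-6,-14,0,0,0,0.041]
    - [-6.6,-13.7,0,0,0,0.041]
    - [-7.2,-13.4,0,0,0,0.041]
    - [-7.7,-13.1,0,0,0,0.041]
    - [-8.2,-12.8,0,0,0,0.041]

```text
time: 16.08
tool_pos: [529.3, 125.1, 229.0]
tcp_rot: [180.0, 0.0, 2.9]
ft_force: [0.2, 1.4, -5.5]
finger_gap: 12.9
grip_force: 78.7
```

Request:
apply_moves:
  rows:
    - [0,0,0,0,0,0]
    - [0,0,0,0,0,0]
    - [0,0,0,0,0,0]
    - [0,0,0,0,0,0]
    - [0,0,0,0,0,0]

```text
time: 16.7
tool_pos: [530.0, 124.6, 229.2]
tcp_rot: [180.0, 0.0, 3.0]
ft_force: [-0.9, -0.1, -4.9]
finger_gap: 12.9
grip_force: 78.7
```

Run:
```python
from h import *
s=sense();C=wcam(s);p,d=eyes.snapshot('wrist');cv2.imwrite('pics/w4.png',p[:,:,::-1])
np.save('w4C.npy',C);np.save('w4d.npy',d);print(s['time'],s['tool_pos'],s['tcp_rot'],s['joint_pos'].round(1) if hasattr(s['joint_pos'],'round') else s['joint_pos'])
```

```text
16.7 [529.9639205  124.622221   229.23857402] [1.79996393e+02 6.71844129e-03 3.01101914e+00] [ 7.8 -1.1 94.3 -0.  86.7 94.8]
```

View pics/w4.png

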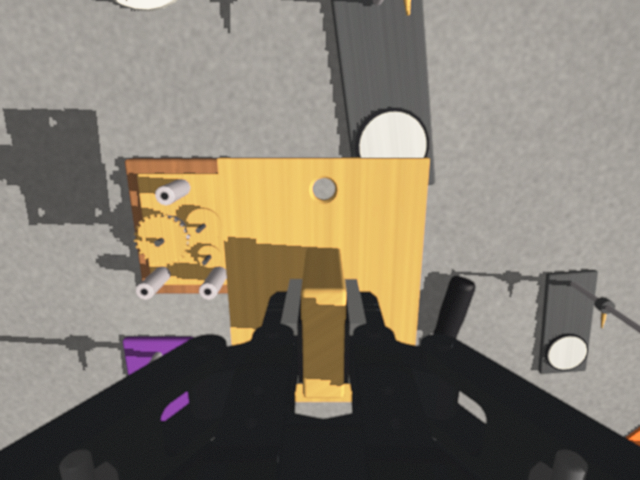

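The pillar holes show at (165,196), (144,291) and (207,291). The plate's front corners are at (218,158) and (429,158), and hole 0 is at (323,188).

Run:
```python
from h import *
p=cv2.imread('pics/w4.png')[:,:,::-1].copy();C=np.load('w4C.npy')
uv=[dark(p,q,4) for q in [(165,196),(144,291),(207,291)]];print(np.round(uv,1))
x=fit([px2w(C,q,60) for q in uv]);print(x)
g=p[:,:,2].astype(int);m=(g[172:206,306:342]>110)
y,xx=np.nonzero(m);h=(306+xx.mean(),172+y.mean());print(h,m.sum())
s=sense();p0,R=T(s);zt=p0[2]-8.5
for n,q,z in [('hole0',h,zt+2),('cl',(218,157.5),zt+4),('cr',(429.3,157.5),zt+4),('bl',(230,340),zt+4),('br',(417.5,340),zt+4)]:
    print(n,R.inv().apply(px2w(C,q,z)-p0).round(2))
rows([*x[0],160],x[1],1)
```

```text
[[164.1 195.6]
 [143.7 291.5]
 [207.2 291.4]]
(array([487.89, 252.7 ]), np.float64(3.03), array([[-0.13, -0.02],
       [ 0.05, -0.05],
       [ 0.07,  0.07]]))
(np.float64(321.11777301927197), np.float64(188.18415417558887)) 467
hole0 [43.87 -1.06  6.5 ]
cl [ 55.87 -39.61   4.5 ]
cr [55.85 39.47  4.5 ]
bl [-21.98 -40.46   4.5 ]
br [-22.06  40.46   4.5 ]
t 16.75 p [530.  124.7 229.3] rot [180.     0.     3.01]
[-35.3, -130.1, 69.3, 0.0, 0.0, -0.0]
```

Request:
apply_moves:
  rows:
    - [-6,-20,0,0,0,0]
    - [-7.5,-29,0,0,0,0]
    - [-8,-31,0,0,0,0]
    - [-7.8,-29,0,0,0,0]
    - [-6,-21.1,0,0,0,0]

```text
time: 17.38
tool_pos: [487.3, 254.1, 229.3]
tcp_rot: [-180.0, -0.0, 3.1]
ft_force: [0.3, -0.4, -5.1]
finger_gap: 13.5
grip_force: 78.9
```

Request:
apply_moves:
  rows:
    - [0,0,10,0,0,0]
    - [0,0,25,0,0,0]
    - [0,0,30,0,0,0]
    - [0,0,20,0,0,0]
    - [0,0,10,0,0,0]

```text
time: 18.0
tool_pos: [487.2, 252.1, 132.6]
tcp_rot: [179.9, 0.1, 3.0]
ft_force: [-0.3, -0.0, -5.0]
finger_gap: 12.9
grip_force: 78.9
```

Request:
apply_moves:
  rows:
    - [0,0,10,0,0,0]
    - [0,0,10,0,0,0]
    - [0,0,8,0,0,0]
    - [0,0,4,0,0,0]
    - [0,0,0,0,0,0]

```text
time: 18.62
tool_pos: [487.6, 252.9, 102.1]
tcp_rot: [180.0, 0.0, 3.0]
ft_force: [-0.0, -0.3, -5.7]
finger_gap: 13.2
grip_force: 78.9
```

Run:
```python
from h import *
rows([487.9,252.7,90],3.03,1)
d=np.load('w4d.npy');C=np.load('w4C.npy');K=eyes.get_calibration('wrist')['intrinsics']
def w(u,v): return (C@np.r_[d[v,u]*np.linalg.solve(K,[u,v,1]),1])[2]
for b in [(235,175,280,182),(380,170,420,182),(380,230,415,280),(235,300,262,330)]: print(np.median([w(u,v) for u in range(b[0],b[2],3) for v in range(b[1],b[3],2)]).round(2))
print('tcp',229.3, 'bench',np.median([w(u,v) for u in range(480,540,4) for v in range(150,200,4)]))
```

```text
t 18.62 p [487.6 252.9 102.1] rot [1.7999e+02 2.0000e-02 3.0300e+00]
[0.3, 0.2, 12.1, 0.0, 0.0, -0.0]
223.95
224.08
224.09
224.04
tcp 229.3 bench -0.4940187069480544
```

Request:
apply_moves:
  rows:
    - [0.1,0,6,0,0,0]
    - [0.1,0,7,0,0,0]
    - [0.1,0,6,0,0,0]
    - [0,0.1,3,0,0,0]
    - [0,0.1,1,0,0,0]

```text
time: 19.25
tool_pos: [487.9, 252.6, 79.0]
tcp_rot: [180.0, 0.0, 3.0]
ft_force: [0.6, 0.8, -6.0]
finger_gap: 13.4
grip_force: 79.0
```

Request:
apply_moves:
  rows:
    - [0,0,0,0,0,0]
    - [0,0,0,0,0,0]
    - [0,0,0,0,0,0]
    - [0,0,0,0,0,0]
    - [0,0,0,0,0,0]

```text
time: 19.88
tool_pos: [488.1, 252.7, 79.4]
tcp_rot: [-180.0, -0.0, 3.0]
ft_force: [0.4, -0.5, -5.4]
finger_gap: 13.1
grip_force: 79.0
```

Run:
```python
from h import *
s=sense();p,d=eyes.snapshot('wrist');print(s['tool_pos'],s['tcp_rot'],s['ft_force'])
a=cv2.resize(p[160:220,285:365],(400,300),interpolation=cv2.INTER_CUBIC)
c,dc=eyes.snapshot('scene');b=cv2.resize(c[300:375,345:445],(400,300),interpolation=cv2.INTER_CUBIC)
cv2.imwrite('pics/w5.png',np.hstack([a,b])[:,:,::-1])
```

```text
[488.09233434 252.71495972  79.35071337] [-1.79999557e+02 -4.86809056e-03  3.02656033e+00] [ 0.35432595 -0.48912544 -5.42455711]
```

View pics/w5.png

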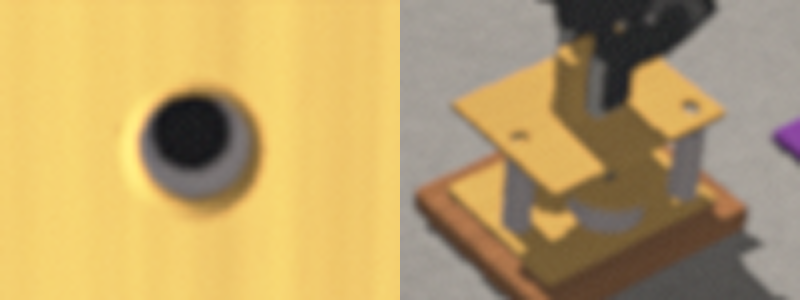

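Run:
```python
from h import *
s=sense();p0,R=T(s);C=wcam(s);p,d=eyes.snapshot('wrist');cv2.imwrite('pics/w6.png',p[:,:,::-1])
g=cv2.cvtColor(p,cv2.COLOR_RGB2GRAY);b=p[:,:,0].astype(int)-p[:,:,2]
def cen(m):
    n,l,st,ce=cv2.connectedComponentsWithStats(m.astype('uint8')[165:215,295:352]);i=1+np.argmax(st[1:,4]);return ce[i]+[295,165],st[i]
k,a=cen(g<70);o,bb=cen(b<45)
print('thread',k,a,'opening',o,bb)
print('thread z60 tool',R.inv().apply(px2w(C,k,60)-p0).round(2))
for z in (70.6,72.5,74.6): print(z,R.inv().apply(px2w(C,o,z)-p0).round(2))
```

```text
thread [322.73333333 186.09444444] [ 20  14  16  15 180] opening [323.93732194 188.74643875] [ 18  14  22  21 351]
thread z60 tool [42.39 -0.47 19.32]
70.6 [43.24  0.    8.72]
72.5 [ 4.36e+01 -1.00e-02  6.82e+00]
74.6 [ 4.399e+01 -1.000e-02  4.720e+00]
```

Request:
apply_moves:
  rows:
    - [-0.5,-0.2,0.2,0,0,0]
    - [-0.4,-0.2,0.1,0,0,0]
    - [0,0,0,0,0,0]
    - [0,0,0,0,0,0]
    - [0,0,0,0,0,0]

```text
time: 20.65
tool_pos: [487.2, 253.1, 79.0]
tcp_rot: [180.0, -0.0, 3.0]
ft_force: [-0.5, -0.4, -4.8]
finger_gap: 13.2
grip_force: 79.0
```

Request:
apply_moves:
  rows:
    - [0,0,0,0,0,0]
    - [0,0,0,0,0,0]
    - [0,0,0,0,0,0]
    - [0,0,0,0,0,0]
    - [0,0,0,0,0,0]

```text
time: 21.28
tool_pos: [487.2, 253.1, 79.0]
tcp_rot: [-180.0, -0.0, 3.0]
ft_force: [0.3, 1.2, -5.1]
finger_gap: 13.0
grip_force: 79.0
```

Run:
```python
from h import *
for i in range(3):
    s=sense();print(s['time'],s['tool_pos'],np.abs(s['qd']).max());p,d=eyes.snapshot('wrist')
p0,R=T(s);C=wcam(s)
g=cv2.cvtColor(p,cv2.COLOR_RGB2GRAY);b=p[:,:,0].astype(int)-p[:,:,2]
def cen(m):
    n,l,st,ce=cv2.connectedComponentsWithStats(m.astype('uint8')[165:215,295:352]);i=1+np.argmax(st[1:,4]);return ce[i]+[295,165],st[i]
k,a=cen(g<70);o,bb=cen(b<45)
print(a,bb,R.inv().apply(px2w(C,k,60)-p0).round(2),R.inv().apply(px2w(C,o,72.5)-p0).round(2))
```

```text
21.275 [487.15548826 253.0709046   78.99159282] 0.08556963312380002
21.325 [487.12507766 253.07274847  78.97368793] 0.09399631559784971
21.375 [487.12414193 253.07503517  78.99029981] 0.1021599778857624
[ 21  14  16  13 158] [ 18  14  22  21 350] [42.95 -0.07 18.99] [43.63 -0.05  6.49]
```

```bash
python3 -c "
from bench import job;print(job.hand_in())"
```

```text
the job is handed in; nothing more can be done
None
```

I handed the job in with the arm holding the three-hole cover level and still, about 10 mm above the pillars, after a hold of just under 3 s over the mirror. Hole 0 is within about 0.7 mm of its pillar in the wrist view; holes 1 and 2 were hidden there, so their alignment rests on the measured plate and movement poses.

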